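# Lock the ajar filter housing

## Robot

A 6-joint arm with a two-finger parallel gripper is mounted at the origin on a cart in front of the work surface, level with it; the furniture and walls round the work are solid. World frame = base frame: x ahead of the robot, y to its left, z up, the work surface at z = 0. Lengths are in m, angles in rad, forces in N, time in s.
With the tool pointing down it reaches from about 0.225 to 0.875 m from the base axis. Payload 3.4 kg.
Tool frame: the origin (TCP) lies on the centre line of the jaws, within the pads' length; the fingertips stand 17 mm ahead of it and the grasp point (between the pads) lies 2 mm behind it (nose_length is the distance from the TCP to the fingertips, in m); z points along the fingers, y is the line along which they close (so a half turn about z gives the same grasp; the last joint's range is limited). The gripper opens to 85 mm and grips with 20 to 120 N. Pads are 22 mm wide; open, the fingers measure 114 mm over their backs; the gripper's body (76 mm by 85 mm) begins 54 mm behind the grasp point. The pads swing forward as they close: fully open they stand 13 mm farther back than shut.
Start: joints at [1.125, 0.276, 1.505, -0, 1.361, -0.121], TCP at [0.184, 0.545, 0.248] pointing down, gripper open.
Joint ranges: [-2.89, 2.89], [-0.75, 2.08], [0.22, 2.7], [-1.18, 4.32], [0.11, 2.71], [-2.7, 2.7]. Speed limits (rad/s): [2.57, 2.57, 3.14, 3.14, 3.14, 3.14].

## Interface

Orientations are given as a unit quaternion [w, x, y, z].
In Python, from rig import get_state, get_image, sign_off, find_in, place_of, nose_length gives the robot as it stands.
- The arm moves only by the tool apply_moves, never from a script. Its argument "deltas" is one flat list of numbers, 5 for each row, row after row: the finger opening in mm, from 0 to 85.4, then the shift along the tool's x, y, z in mm, then the turn about the tool's z in degrees. A call has 1 to 12 rows; each row is the pose to reach, as a shift and turn from the pose commanded when the call began, along the tool's axes at that moment; what a row does not reach only later rows make up. A row lasts 1/12 s, in which the tool goes at most 41.7 mm and 7.16 degrees, less where a joint would pass 70% of its speed; a pose out of reach is approached as far as the arm can. A call with a gripper value outside its range is refused whole. The fingers move at their own pace and stop on an object; "squeeze" is the grip in N (left out, the last holds). Time passes only in rows, so rows that repeat a pose let the fingers close. It gives the time, the measured TCP pose, the force, the opening and the grip force at its end, in the units of the state.
- get_state(): the state, without advancing time (a new reading comes with each control period).
- get_image(name): name is "scene" or "top" or "wrist"; returns a dict with "frame" (420x560x3 uint8, red, green, blue), "K" (3x3 intrinsics, pixels), "k1" (the pictures are not rectified: a ray, as slopes to the right and down, at radius r is drawn at 1 + k1 r^2 times it, then the intrinsics apply), "position" and "orientation" of the camera in the world. Camera axes: x right, y down, z forward; pixel columns grow to the right and rows downward; lengths in m; the calibration is good to about 2 mm. A picture is of the moment at which its call begins. There is no depth.
- sign_off(): hands the job in; it is judged then, once.
Trained networks look in a picture, given as the dict that the camera call returned (one of the last four; its "shot" number tells which), for a name from the list of things; names that differ only in an ending like _2 or _b are one class to them, and where a whole thing is asked for, a point or a joint stands for the part that bears it (a point fixed in the world has none). Each returns a list of dicts, best first, with "score" (0 to 1); they miss things now and then, are a little off and sometimes report something else, mostly with a low value. They report only what shows in the picture. A call takes as long as a camera call. They do not tell look-alikes from the thing itself.
- find_in(query, picture): "point" ([column, row] in pixels, amid what is visible of it).
- place_of(query, picture): "point" ([column, row] in pixels: a listed point, or the origin of a listed thing).
The state is a dict: "clock": time; "qpos": joint angles; "qd": joint speeds; "effort": joint torques, N m; "position": TCP position; "ee_rot": TCP orientation; "contact_force": force on the tool from outside, world axes, zero at the start; "moment": the same for the moment, N m; "width": finger opening in m; "gripper_force": force on a finger pad.
Only numpy, scipy, OpenCV 4.12 (cv2) and the standard library are available. Lean on these libraries where they do the work, as an engineer would, in place of code of your own. Each camera call takes 0.05 s, during which the arm holds its last target. There are 200 camera calls.

## Task

One of the two filter housings on the bench still has its cover ajar: set a fingertip in the slot of its round lock and turn the lock clockwise, a quarter turn, until it stops in line with the two ribs and the cover is drawn fully shut. Do not force it, grip or lift nothing, leave the other housing locked and the loose things lying where they are, and take the hand away at the end.

Things in the scene. Friction and masses are not known exactly. Their poses are not given: they have to be found in the camera images.
- housing_a: The housing whose white cover stands ajar: a grey metal filter housing screwed to the bench, 166 x 146 mm (own x, y), 75 mm high over the round lock on the cover's middle. Origin: centre of its underside, under the lock; own +x points to the side with cover hinge and hose ports, z up.
- housing_b: The second housing, same make and size, cover shut and locked from the start. Origin: centre of its underside; +x to its hinge side.
- housing_a_collar (a point): Centre of the round lock at the top plane of its fixed dark steel collar (102 mm outside, 90 mm inside, 18 mm high above the cover), 75 mm above the bench when shut. Two short raised dark ribs on the cover, before and behind the collar on the housing's x axis, show where the slot points when locked.
- housing_a_lock (a joint): The bare-aluminium dial of housing_a, rad: 0 = unlocked (slot along the housing's y), 1.571 = locked (slot in line with the ribs, along its x; hard stop). Grows as the dial turns CLOCKWISE seen from above. Stiff (about 0.15 N m), stays where left; no press is needed. Starts between 0 and 0.4.
- housing_a_cover (a joint): Hinge of housing_a's cover, rad: about 0.03 ajar (the lock then stands about 3 mm higher), 0 shut. Only the lock's cam moves it: it draws the cover down as the dial is turned.
- housing_a_slot (a point): Centre of the dial (86 mm across), on its axis, on the floor of the finger slot, 59 mm above the bench when shut. y runs along the slot and turns with the dial, z up. The slot runs right across the dial: 38 mm wide, 15 mm deep, black floor, open upward, ended by the collar. A fingertip in it 20 to 30 mm from the centre, carried round the axis, turns the dial.
- housing_b_lock (a joint): The dial of housing_b, same meaning; 1.571 = locked at the start.
- housing_b_slot (a point): The same point on the dial of housing_b.
- vial: Loose small clear vial with black cap, 23 mm across, 54 mm high, upright; origin at its underside.
- bung: Loose small black rubber stopper, 22 mm across, 24 mm high; origin at its underside.
- marker: Loose white marker pen with black cap, 13 x 135 x 12 mm, lying along its own y; origin under its middle.
- timer_1: Loose white bench timer, 70 x 62 x 20 mm, lying flat; origin under its middle.
Not all that is in view belongs to the job. What is shaped like the housing_b but blue is not meant.

How it is judged:
By the outcome, as a careful person would: the job done as asked, in the order asked, and still so for the second after the job is handed in, with the robot touching nothing.
It also fails if it takes over 35 s, if anything falls off the work surface, if the arm or the gripper's body presses on something with over 40 N, if the wrist force passes 120 N, or if a joint passes its speed limit or range.

## Working session

There is one attempt and no reset: what is moved stays moved. The work goes in short steps, Python scripts to look and compute and a tool call to move; the robot and the scene stay as the last step left them, time stands still between calls to the robot, and variables do not carry over. Pictures are saved under pics/ and viewed, at most 10 in all, crops included, and the job is handed in when it is done.

Besides the shell and the picture viewer there is one more tool, called after "Call:" as name(argument=value, ...) on one line, values as JSON. apply_moves: Moves the arm, as the interface text tells. Its arguments: {"type":"object","properties":{"deltas":{"type":"array"},"squeeze":{"type":"number"}},"required":["deltas"]}

```bash
mkdir -p pics
cat > h.py <<'E'
import numpy as np, cv2
from scipy.spatial.transform import Rotation as R
from rig import *
def rot(q): return R.from_quat([q[1],q[2],q[3],q[0]]).as_matrix()
def ray(im,p):
    K=np.array(im["K"]); d=np.array([(p[0]-K[0,2])/K[0,0],(p[1]-K[1,2])/K[1,1]])
    u=d.copy()
    for _ in range(20): u=d/(1+im["k1"]*(u@u))
    v=rot(im["orientation"])@np.array([u[0],u[1],1]); return np.array(im["position"]),v
def onz(im,p,z):
    o,v=ray(im,p); return o+v*(z-o[2])/v[2]
def proj(im,P):
    c=rot(im["orientation"]).T@(np.array(P)-np.array(im["position"])); u=c[:2]/c[2]
    u=u*(1+im["k1"]*(u@u)); K=np.array(im["K"]); return [K[0,0]*u[0]+K[0,2],K[1,1]*u[1]+K[1,2]]
def save(im,n): cv2.imwrite("pics/"+n,im["frame"][:,:,::-1])
E
python3 - <<'E'
from h import *
s=get_state(); print(s["clock"],s["position"],s["ee_rot"],s["contact_force"],nose_length)
ims={n:get_image(n) for n in("scene","top","wrist")}
print([ims[n]["position"] for n in ims])
out=np.hstack([cv2.resize(ims[n]["frame"],(560,420)) for n in("scene","top")])
save(ims["scene"],"s0.png");save(ims["top"],"t0.png")
for n in ("top","scene","wrist"):
  for q,z in(("housing_a_collar",.078),("housing_a_slot",.062),("housing_a",0)):
    for r in place_of(q,ims[n])[:4]: print(n,q,np.round(r["point"]),round(r["score"],2),np.round(onz(ims[n],r["point"],z),3))
E
```

```text
0.0 [0.18327687 0.54446925 0.2474423 ] [-2.54041561e-04  1.61682281e-01  9.86842437e-01 -8.83278297e-04] [ 0.75139515 -0.89247775 -0.91593627] 0.017
[array([-0.41255851,  1.43968   ,  1.14411968]), array([0.30608279, 0.08437346, 1.54009125]), array([0.1092725 , 0.56991272, 0.37325613])]
top housing_a_collar [348. 241.] 0.88 [ 0.48  -0.142  0.078]
top housing_a_slot [347. 242.] 0.72 [ 0.476 -0.143  0.062]
top housing_a [243. 235.] 0.91 [0.507 0.198 0.   ]
top housing_a [344. 242.] 0.84 [ 0.485 -0.14   0.   ]
top housing_a [128. 252.] 0.77 [0.447 0.581 0.   ]
scene housing_a_collar [334. 187.] 0.7 [ 0.49  -0.135  0.078]
scene housing_a_slot [339. 190.] 0.46 [ 0.478 -0.152  0.062]
scene housing_a_slot [264. 203.] 0.24 [0.658 0.097 0.062]
scene housing_a [278. 243.] 0.82 [0.511 0.204 0.   ]
scene housing_a [334. 203.] 0.73 [ 0.49  -0.139  0.   ]
scene housing_a [225. 308.] 0.66 [0.446 0.566 0.   ]
wrist housing_a [360. 358.] 0.89 [ 0.446  0.57  -0.   ]
```

View pics/s0.png

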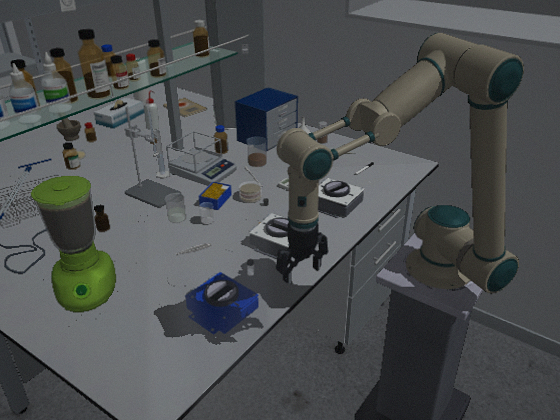

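View pics/t0.png

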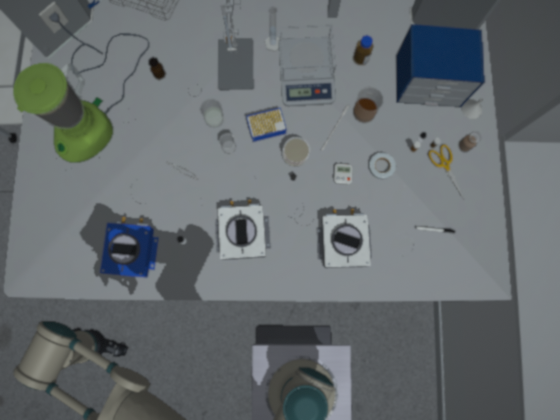

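The scene shows three look-alikes. In the top picture, the blue unit at (128,252) is not meant. The white unit at (241,232) has its slot in line with the ports, so it is locked (housing_b). The white unit at (347,241) has its slot across, about 15° round, so it is the ajar one, housing_a. I'll check that with one crop and work out the approach.

Run:
```python
from h import *
im=get_image("top"); w=get_image("wrist"); s=get_state()
c=im["frame"][195:285,295:400]; cv2.imwrite("pics/c0.png",cv2.resize(c,None,fx=6,fy=6,interpolation=cv2.INTER_CUBIC)[:,:,::-1])
T=rot(s["ee_rot"]); p=np.array(s["position"])
C=rot(w["orientation"]); print("cam in tool",T.T@(np.array(w["position"])-p),"axis",T.T@C[:,2], "camx",T.T@C[:,0])
for z in(.3,.247): print(z,T.T@(np.array([.482,-.141,z])-p)*1000)
```

```text
cam in tool [ 0.07826843  0.0002334  -0.12572679] axis [-0.30263854 -0.00156325  0.95310412] camx [-0.00134453  0.99999836  0.00121323]
0.3 [-501.78659246 -554.84134579  -51.69061315]
0.247 [-501.78530253 -554.8457019     1.30938666]
```

View pics/c0.png

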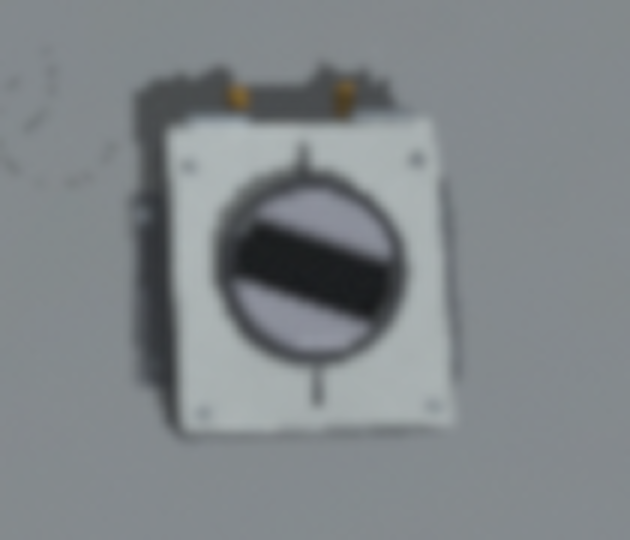

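The crop confirms it: the unit at (347,241) has its slot about 17° from across, while the ribs run up and down at ±3.7°. So this is housing_a, unlocked. I'm moving above it with the fingers set to 32 mm.

Call:
apply_moves(deltas=[32,-502,-555,-10,0,32,-502,-555,-10,0,32,-502,-555,-10,0,32,-502,-555,-10,0,32,-502,-555,-10,0,32,-502,-555,-10,0,32,-502,-555,-10,0,32,-502,-555,-10,0,32,-502,-555,-10,0,32,-502,-555,-10,0,32,-502,-555,-10,0,32,-502,-555,-10,0])

```text
clock: 1.7
position: [0.3833, 0.0846, 0.2555]
ee_rot: [0.001, 0.162, 0.987, 0.0]
contact_force: [1.0, 0.8, -0.2]
width: 0.0321
gripper_force: 0.0
```

Call:
apply_moves(deltas=[32,-165,-182,0,-1.5,32,-165,-182,0,-1.5,32,-165,-182,0,-1.5,32,-165,-182,0,-1.5,32,-165,-182,0,-1.5,32,-165,-182,0,-1.5,32,-165,-182,0,-1.5,32,-165,-182,0,-1.5,32,-165,-182,0,-1.5,32,-165,-182,0,-1.5])

```text
clock: 2.53
position: [0.4806, -0.1373, 0.2549]
ee_rot: [-0.0, 0.148, 0.989, 0.0]
contact_force: [-0.3, 0.5, 0.7]
width: 0.0319
gripper_force: 0.0
```

```bash
cat > m.py <<'E'
from h import *
import sys
w=get_image("wrist"); s=get_state(); T=rot(s["ee_rot"]); p=np.array(s["position"])
print(s["clock"],p,s["contact_force"],s["width"],s["qpos"][5])
ty=np.degrees(np.arctan2(T[1,1],T[0,1])); print("tool y ang",ty)
for q,z in(("housing_a_collar",.078),("housing_a_slot",.062)):
  for r in place_of(q,w)[:2]:
    P=onz(w,r["point"],z); print(q,np.round(r["point"]),round(r["score"],2),P.round(4),"tool mm",(T.T@(P-p)*1000).round(1))
save(w,sys.argv[1])
E
python3 m.py w1.png
```

```text
2.5833 [ 0.4806801  -0.13720506  0.25510362] [0.13050807 0.43227436 0.48889046] 0.03159519760224756 -1.691434962536963
tool y ang 72.97820799197659
housing_a_collar [266. 197.] 0.86 [ 0.4815 -0.1475  0.078 ] tool mm [ -3.8  -9.7 177.1]
housing_a_slot [270. 193.] 0.97 [ 0.4827 -0.1447  0.062 ] tool mm [ -4.2  -6.6 193.1]
```

View pics/w1.png

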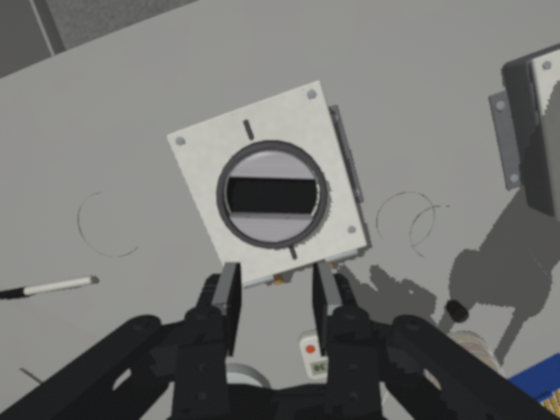

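The wrist view shows the slot parallel to the jaw line, centred near (272,195), with ribs at (249,130) and (292,253). Next I'll refine the centre and the rib direction.

Run:
```python
from h import *
w=get_image("wrist"); s=get_state(); T=rot(s["ee_rot"]); p=np.array(s["position"])
g=cv2.cvtColor(w["frame"],cv2.COLOR_RGB2GRAY)
def dump(P,n): print(n,P.round(4),"tool mm",(T.T@(P-p)*1000).round(1))
sub=g[110:275,180:350]
# white cover region -> rim = dark hole inside it
m=(sub>110).astype(np.uint8)
n,l,st,ce=cv2.connectedComponentsWithStats((sub<25).astype(np.uint8))
for i in range(1,n):
  if st[i,4]>15: print(st[i],ce[i]+[180,110])
k=(l==1+np.argmax(st[1:,4])); ys,xs=np.nonzero(k)
r=cv2.minAreaRect(np.c_[xs+180,ys+110].astype(np.float32)); print("slot rect",r)
dump(onz(w,r[0],.062),"slotc")
b=cv2.boxPoints(r); B=np.array([onz(w,q,.062)[:2] for q in b])
for i in range(2): d=B[i+1]-B[i]; print("edge",np.linalg.norm(d),np.degrees(np.arctan2(d[1],d[0])))
# collar outer top rim: rays outward from centre, last dark->bright crossing
pts=[]
for a in np.radians(np.arange(0,360,4)):
  rr=np.arange(40,66,.25); v=cv2.remap(g,(272.5+rr*np.cos(a)).astype(np.float32)[None],(195+rr*np.sin(a)).astype(np.float32)[None],cv2.INTER_LINEAR)[0].astype(float)
  d=np.gradient(cv2.GaussianBlur(v[None],(9,1),0)[0]); j=np.argmax(d)
  pts.append(onz(w,(272.5+rr[j]*np.cos(a),195+rr[j]*np.sin(a)),.078)[:2])
P=np.array(pts); keep=np.ones(len(P),bool)
for _ in range(6):
  A=np.c_[2*P[keep],np.ones(keep.sum())]; x=np.linalg.lstsq(A,(P[keep]**2).sum(1),rcond=None)[0]; c=x[:2]; R0=np.sqrt(x[2]+c@c)
  e=abs(np.linalg.norm(P-c,axis=1)-R0); keep=e<max(.0015,1.5*np.median(e))
print("collar R",R0,keep.sum()); dump(np.r_[c,.078],"collar")
r1,r2=onz(w,(249.5,130),.06),onz(w,(292.5,253),.06); d=r2-r1; print("rib ang",np.degrees(np.arctan2(d[1],d[0]))); dump((r1+r2)/2,"ribmid")
```

```text
[ 48  68  16  27 119] [231.68907563 187.38655462]
[69 69 11  2 16] [253.375 179.375]
slot rect ((231.80230712890625, 189.24510192871094), (11.323129653930664, 28.1635799407959), 25.641006469726562)
slotc [ 0.4692 -0.1776  0.062 ] tool mm [ -0.4 -41.9 193.3]
edge 0.027345207851113405 135.85378627567735
edge 0.010409791118934239 46.49543714396804
collar R 0.050130541905594815 67
collar [ 0.4826 -0.1427  0.078 ] tool mm [ -3.   -4.5 177.3]
rib ang 1.4204180500353358
ribmid [ 0.4858 -0.1433  0.06  ] tool mm [ -6.3  -4.2 195.3]
```

Call:
apply_moves(deltas=[32,-3,-5,40,0,32,-3,-5,80,0,32,-3,-5,115,0,32,-3,-5,140,0,32,-3,-5,150,0,32,-3,-5,150,0,32,-3,-5,150,0])

```text
clock: 3.32
position: [0.4834, -0.1441, 0.1057]
ee_rot: [0.0, 0.148, 0.989, -0.0]
contact_force: [-0.1, 0.3, 1.1]
width: 0.0322
gripper_force: 0.0
```

```bash
python3 m.py w2.png
```

```text
3.3667 [ 0.4840537  -0.14455573  0.10647202] [ 0.26122598  0.09422296 -0.36791433] 0.03213926940936616 -1.7008108845191467
tool y ang 72.9177338835237
housing_a_collar [280. 272.] 0.8 [ 0.4846 -0.1428  0.078 ] tool mm [ 0.1  1.9 28.5]
```

View pics/w2.png

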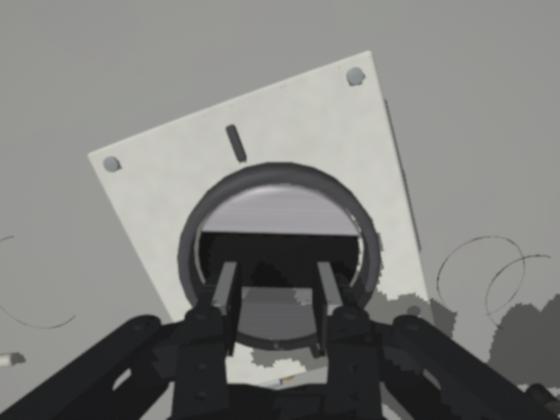

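The jaws at columns 238–318 are centred on the collar at column 280, with the slot below them. Descending into the slot.

Call:
apply_moves(deltas=[32,0,1,8,0,32,0,1,15,0,32,0,1,20,0,32,0,1,23,0,32,0,1,23,0])

```text
clock: 3.88
position: [0.4823, -0.143, 0.081]
ee_rot: [-0.001, 0.149, 0.989, 0.0]
contact_force: [-0.3, 0.2, 0.3]
width: 0.032
gripper_force: 0.0
```

Call:
apply_moves(deltas=[32,0,0,0,5,32,0,0,0,10,32,0,0,0,15,32,0,0,0,20,32,0,0,0,25,32,0,0,0,30,32,0,0,0,35,32,0,0,0,40,32,0,0,0,45,32,0,0,0,50,32,0,0,0,55,32,0,0,0,55])

```text
clock: 4.88
position: [0.484, -0.144, 0.0818]
ee_rot: [0.001, 0.589, 0.808, 0.0]
contact_force: [1.9, -1.4, -3.4]
width: 0.0318
gripper_force: 2.1
```

Run:
```python
from h import *
s=get_state(); print(s["position"],s["contact_force"],s["moment"])
w=get_image("wrist"); save(w,"w3.png")
```

```text
[ 0.48401055 -0.14402753  0.08181723] [ 1.89676111 -1.39448995 -3.42900359] [-0.28213369 -0.42642864  0.04558555]
```

View pics/w3.png

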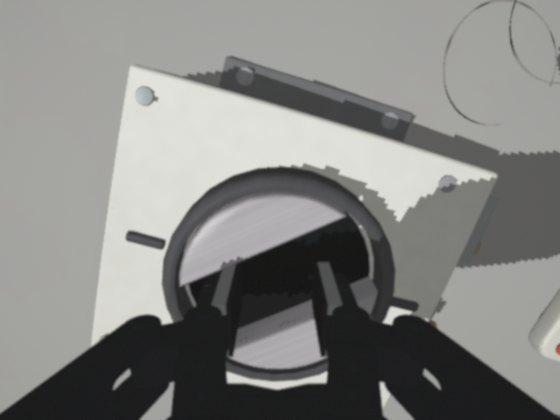

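The dial follows, trailing the jaws by about 20°, with about 35° left to the ribs (145,240)–(405,303). Continuing.

Call:
apply_moves(deltas=[32,0,0,0,5,32,0,0,0,10,32,0,0,0,15,32,0,0,0,20,32,0,0,0,24,32,0,0,0,28,32,0,0,0,30,32,0,0,0,30])

```text
clock: 5.6
position: [0.4836, -0.1436, 0.0817]
ee_rot: [0.0, 0.777, 0.629, 0.0]
contact_force: [2.7, -1.7, -5.2]
width: 0.0323
gripper_force: 3.7
```

```bash
cat > st.py <<'E'
from h import *
s=get_state(); T=rot(s["ee_rot"]); print(s["position"],s["contact_force"],s["moment"],s["effort"][5],"yang",np.degrees(np.arctan2(T[1,1],T[0,1])),s["width"])
E
python3 st.py
```

```text
[ 0.48356146 -0.14362096  0.08167389] [ 2.7147555  -1.72087144 -5.16884346] [-0.32579869 -0.43994192  0.11410083] 0.36070486530661583 yang -12.010178049687022 0.03225819149736462
```

Call:
apply_moves(deltas=[32,0,0,0,2,32,0,0,0,4,32,0,0,0,5,32,0,0,0,5])

```text
clock: 5.93
position: [0.4834, -0.1436, 0.0818]
ee_rot: [0.0, 0.804, 0.595, 0.0]
contact_force: [3.1, -1.7, -6.5]
width: 0.0322
gripper_force: 4.3
```

```bash
python3 st.py
python3 - <<'E'
from h import *
save(get_image("wrist"),"w4.png")
E
```

```text
[ 0.48337703 -0.14356816  0.08183759] [ 3.05336428 -1.73705101 -6.51270803] [-0.39660511 -0.43184112  0.08835627] 0.23802682757377625 yang -17.013435068960163 0.03217790264601635
```

View pics/w4.png

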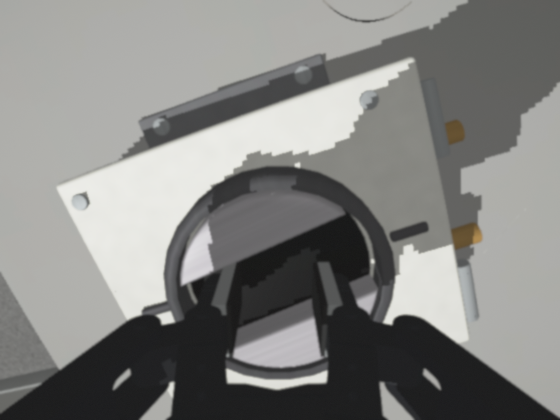

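The slot is about 5° short of the ribs, (158,308)–(410,232). Creeping to the stop.

Call:
apply_moves(deltas=[32,0,0,0,1,32,0,0,0,2,32,0,0,0,3,32,0,0,0,3])

```text
clock: 6.32
position: [0.4832, -0.1435, 0.082]
ee_rot: [0.0, 0.82, 0.573, 0.0]
contact_force: [2.9, -2.4, -5.9]
width: 0.0317
gripper_force: 4.6
```

```bash
python3 st.py
```

```text
[ 0.48316824 -0.1434823   0.08199556] [ 2.9406132  -2.44034011 -5.87338275] [-0.53272232 -0.43513949  0.10453934] 0.24301523342728615 yang -20.145614924641333 0.03171055963311662
```

Call:
apply_moves(deltas=[32,0,0,0,1,32,0,0,0,2,32,0,0,0,2])

```text
clock: 6.57
position: [0.4831, -0.1434, 0.082]
ee_rot: [0.0, 0.83, 0.558, 0.0]
contact_force: [2.5, -3.2, -5.1]
width: 0.0318
gripper_force: 4.6
```

```bash
python3 st.py
python3 - <<'E'
from h import *
w=get_image("wrist"); save(w,"w5.png")
E
```

```text
[ 0.48310822 -0.14342799  0.0819989 ] [ 2.4897869  -3.2026823  -5.06483895] [-0.58076976 -0.53872155  0.10924806] 0.24116492830216885 yang -22.16201774472348 0.03183514700798519
```

View pics/w5.png

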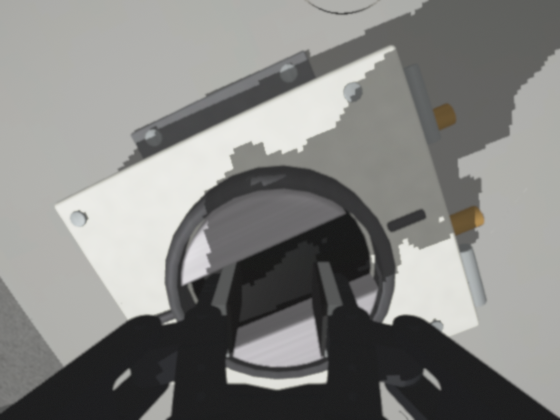

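Nearly in line now (slot edge and ribs both about 22°), but the stop hasn't been felt yet. Small steps further.

Call:
apply_moves(deltas=[32,0,0,0,0.5,32,0,0,0,1,32,0,0,0,1.5,32,0,0,0,1.5])

```text
clock: 6.95
position: [0.4831, -0.1434, 0.082]
ee_rot: [0.0, 0.837, 0.547, 0.0]
contact_force: [3.0, -4.0, -6.3]
width: 0.0318
gripper_force: 4.7
```

```bash
python3 st.py
```

```text
[ 0.48306834 -0.14339757  0.08202798] [ 3.00326237 -4.03040115 -6.25334664] [-0.58971167 -0.50125256  0.11142499] 0.19326876383274794 yang -23.637708637405222 0.03175133601422439
```

Call:
apply_moves(deltas=[32,0,0,0,0.5,32,0,0,0,1,32,0,0,0,1.5,32,0,0,0,1.5])

```text
clock: 7.28
position: [0.4829, -0.1434, 0.082]
ee_rot: [0.0, 0.844, 0.537, -0.0]
contact_force: [2.3, -3.8, -5.1]
width: 0.032
gripper_force: 9.5
```

```bash
python3 st.py
python3 - <<'E'
from h import *
w=get_image("wrist"); s=get_state()
g=cv2.cvtColor(w["frame"],cv2.COLOR_RGB2GRAY); T=rot(s["ee_rot"])
# upper slot edge between the dial face and slot wall, search columns; right rib centroid
cv2.imwrite("pics/w6.png",cv2.resize(w["frame"][150:390,120:460],None,fx=2.2,fy=2.2,interpolation=cv2.INTER_CUBIC)[:,:,::-1])
E
```

```text
[ 0.48289144 -0.14340364  0.08198043] [ 2.31652314 -3.81941127 -5.05355301] [-0.71328023 -0.44125433  0.38405582] 0.4384273197501898 yang -25.099508925387063 0.0319999906504714
```

View pics/w6.png

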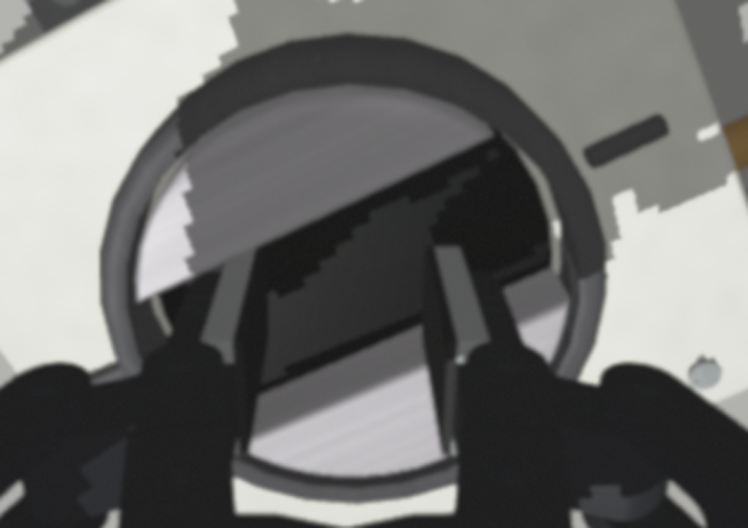

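The moment jumped from 0.11 to 0.38 N·m with the slot in line with the rib, so the stop is reached. I'm backing off inside the slot's free play (no drag on the dial), then lifting straight out.

Call:
apply_moves(deltas=[32,0,0,0,-4,32,0,0,0,-9,32,0,0,0,-12,32,0,0,0,-12,32,0,0,-10,-12,32,0,0,-30,-12,32,0,0,-60,-12,32,0,0,-95,-12,32,0,0,-130,-12,32,0,0,-165,-12,32,0,0,-170,-12,32,0,0,-170,-12])

```text
clock: 8.33
position: [0.484, -0.1434, 0.2557]
ee_rot: [0.003, 0.784, 0.621, 0.002]
contact_force: [0.0, -0.9, -0.2]
width: 0.0317
gripper_force: 0.0
```

```bash
python3 st.py
python3 - <<'E'
from h import *
w=get_image("wrist"); save(w,"w7.png")
E
```

```text
[ 0.48403626 -0.14336504  0.25573528] [ 0.00604277 -0.94094193 -0.19724177] [-0.0358035  -0.00283563  0.00137619] 0.0036042417195858434 yang -13.178806169785457 0.031728905348021065
```

View pics/w7.png

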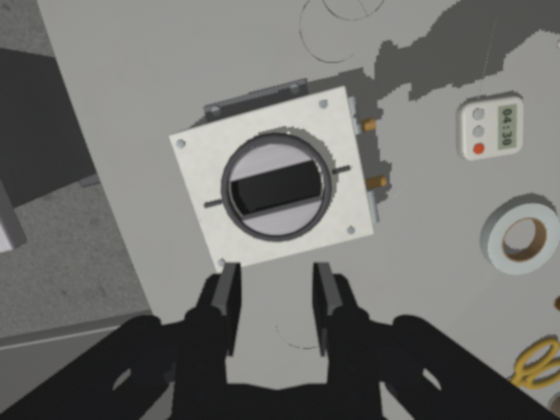

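The slot's edge (230,182)–(313,160) lies in line with the ribs at (213,204) and (341,169). The hand is clear and reads no force, so I'm handing in.

```bash
python3 -c "
from rig import *
print(sign_off())"
```

```text
the job is handed in; nothing more can be done
None
```

I turned housing_a's lock clockwise to its stop, with the slot now in line with the ribs, then lifted the hand clear and handed the job in at about 8.4 s of the 35 s; I used both fingertips in the slot rather than one, and took the cover as shut from the lock's position, without measuring it separately.

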